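# Make up the kit tray for one hydraulic cylinder

## Robot

A 6-joint arm with a two-finger parallel gripper is mounted at the origin on the work surface. World frame = base frame: x ahead of the robot, y to its left, z up, the work surface at z = 0. Lengths are in m, angles in rad, forces in N, time in s.
With the tool pointing down it reaches from about 0.275 to 0.975 m from the base axis. Payload 8.4 kg.
Tool frame: the origin (TCP) lies on the centre line of the jaws, within the pads' length; the fingertips stand 14 mm ahead of it and the grasp point (between the pads) lies 5 mm behind it (ctrl.tip_extent is the distance from the TCP to the fingertips, in m); z points along the fingers, y is the line along which they close (so a half turn about z gives the same grasp; the last joint's range is limited). The gripper opens to 92 mm and grips with 3 to 60 N. Pads are 20 mm wide; open, the fingers measure 128 mm over their backs; the gripper's body (75 mm by 189 mm) begins 69 mm behind the grasp point.
Start: joints at [-1.272, 0.353, 1.633, -0, 1.155, -0.002], TCP at [0.185, -0.597, 0.229] pointing down, gripper open.
Joint ranges: [-2.63, 2.63], [-0.92, 2.1], [0.06, 2.66], [-1.3, 4.44], [0, 2.69], [-3.02, 3.02]. Speed limits (rad/s): [2.22, 2.22, 2.79, 3.14, 3.14, 3.14].

## Interface

Orientations are given as [roll, pitch, yaw] about the fixed x, y, z axes, in that order (R = Rz(yaw) Ry(pitch) Rx(roll)).
In Python, from workcell import ctrl gives the robot as it stands.
- The arm moves only by the tool jog_arm, never from a script. Its argument "deltas" is a list of rows, each a list of 2 entries, a list of its own where there are three numbers: the shift along the world's x, y, z as a fraction of full scale, then the turn, a rotation vector about the world's x, y, z as a fraction of full scale. A call has 1 to 20 rows; each row shifts and turns the commanded pose from where the row before left it; what a row does not reach is not made up. Full scale, the value 1, is 60 mm for a shift and pi rad for a turn. A row lasts 1/8 s, in which the tool goes at most 62.5 mm and 10.7 degrees, less where a joint would pass 70% of its speed; a pose out of reach is approached as far as the arm can. A call with a number of a shift or a turn outside -1 to 1 is refused whole. A call with a gripper value outside its range is refused whole. "fingers" is the opening, from -1 (shut) to 1 (fully open), set as the call begins (left out, the last holds). The fingers move at their own pace and stop on an object; "squeeze" is the grip in N (left out, the last holds). Time passes only in rows, so rows that do not move let the fingers close. It gives the time, the measured TCP pose, the force, the opening and the grip force at its end, in the units of the state.
- ctrl.observe(): the state, without advancing time (a new reading comes with each control period).
- ctrl.snapshot(name): name is "side" or "top" or "wrist"; returns a dict with "pixels" (400x640x3 uint8, red, green, blue), "camera_matrix" (3x3 intrinsics, pixels), "position" and "rotation" of the camera in the world. Camera axes: x right, y down, z forward; pixel columns grow to the right and rows downward; lengths in m; the calibration is good to about 2 mm. The wrist camera is an equidistant fisheye: a pixel r from the principal point sees the ray r / f radians off the axis. A picture is of the moment at which its call begins. There is no depth.
- ctrl.job_done(): hands the job in; it is judged then, once.
The state is a dict: "t": time; "joint_positions": joint angles; "joint_vel": joint speeds; "tau": joint torques, N m; "tool_pos": TCP position; "orientation": TCP orientation; "wrist_force": force on the tool from outside, world axes, zero at the start; "moment": the same for the moment, N m; "grip_width": finger opening in m; "gripper_force": force on a finger pad.
Only numpy, scipy, OpenCV 4.12 (cv2) and the standard library are available. Lean on these libraries where they do the work, as an engineer would, in place of code of your own. Each camera call takes 0.05 s, during which the arm holds its last target. There are 200 camera calls.

## Task

Make up the blue kit tray for one hydraulic cylinder: set the black piston in the round nest, the brass guide bush over the peg, the hexagon nut in the six-sided nest and the rod eye in the keyhole nest with its shank in the slot, each seated flat on its nest floor. Set the parts down, do not drop them. The bright piston and the grey steel bush belong to another cylinder: leave them standing where they are.

Things in the scene. Friction and masses are not known exactly. Their poses are not given: they have to be found in the camera images.
- piston_black: Black piston with grey grooves: 56 mm diameter, 42 mm high cylinder standing upright, two narrow seal grooves round it, a dark bore drawn in its flat top. Origin: centre of its underside, z up; 0.6 kg. Belongs in the round nest.
- bush_brass: Yellow brass flanged bush, standing flange down: flange 58 mm diameter and 10 mm high, above it a plain barrel 46 mm diameter, top at 40 mm; open bore 34 mm. Origin: centre of its underside, z up; 0.35 kg. Belongs over the peg of the peg nest, flange down.
- nut: Bright steel hexagon nut lying flat, 46 mm across flats (53 across corners), 30 mm high, a dark thread hole in its top. Origin: centre of its underside, z up; x points to a corner, y to the middle of a flat. 0.28 kg. Belongs in the six-sided nest, at any yaw.
- rod_eye: Rod eye lying flat: green ring, 48 mm outside diameter, 30 high, brass-lined bore; a bright threaded round shank, 24 mm diameter, axis 15 mm up, reaches 50 mm from the ring's centre along -x. Origin: underside of the ring's centre, z up. 0.42 kg, centre of mass 8 mm from the ring's centre towards the shank; can be gripped across the ring, closing along y. Belongs in the keyhole nest.
- piston_bright: Look-alike that stays where it is: bright silver piston with black grooves, 56 mm diameter, 42 mm high cylinder standing upright, two narrow seal grooves round it, a dark bore drawn in its flat top. Origin: centre of its underside, z up; 0.6 kg.
- bush_steel: Look-alike that stays where it is: dark grey steel flanged bush, standing flange down: flange 58 mm diameter and 10 mm high, above it a plain barrel 46 mm diameter, top at 40 mm; open bore 34 mm. Origin: centre of its underside, z up; 0.35 kg.
- nest_round: Round nest for the black piston. Fixed white 106 mm square insert in any bay of the low blue tray. Origin: centre of its underside, z up; nest floor (black) 4 mm above it. Round rim, 72 mm inside, 86 outside diameter, 10 mm above the nest floor, centred on the origin. The fixed tray: 230 mm square, 2 x 2 bays at 108 mm pitch, lip 16 mm above the bench.
- nest_peg: Peg nest for the brass bush. Fixed white 106 mm square insert in any bay of the low blue tray. Origin: centre of its underside, z up; nest floor (black) 4 mm above it. At the origin a steel peg of 16 mm diameter, tapered tip 28 mm above the nest floor; no rim.
- nest_hex: Six-sided nest for the nut. Fixed white 106 mm square insert in any bay of the low blue tray. Origin: centre of its underside, z up; nest floor (black) 4 mm above it. Hexagonal rim, 62 mm across inner flats, 78 across outer flats, 10 mm above the nest floor, centred on the origin, corners along +x and -x.
- nest_key: Keyhole nest for the rod eye. Fixed white 106 mm square insert in any bay of the low blue tray. Origin: centre of its underside, z up; nest floor (black) 4 mm above it. A rim 10 mm above the nest floor encloses a round place for the ring, 64 mm diameter, centred 13 mm along +x of the origin, and for the shank a slot 40 mm wide from there along -x to 48 mm from the origin.
Things that resemble listed ones, but are neither listed nor needed, are in the scene too. Leave any pink look-alike of the rod_eye alone.

How it is judged:
At the end, for the whole second after the job is handed in: Piston, brass bush and nut within 12 mm of their nests' centres, rod eye's ring within 12 mm of the keyhole's round place, shank in the slot within 0.4 rad; each under 2.5 mm above the nest floor, tilted under 0.07 rad, at rest; both look-alikes within 20 mm of their starts (horizontal distance between piston_black and nest_round below 0.012 m and z of piston_black in the frame of nest_round between 0.001 and 0.0065 m and angle between each of piston_black, bush_brass, nut, rod_eye's own z axis and vertical below 0.07 rad and linear speed of each of piston_black, bush_brass, nut, rod_eye below 0.02 m/s and angular speed of each of piston_black, bush_brass, nut, rod_eye below 0.2 rad/s and horizontal distance between bush_brass and nest_peg below 0.012 m and z of bush_brass in the frame of nest_peg between 0.001 and 0.0065 m and horizontal distance between nut and nest_hex below 0.012 m and z of nut in the frame of nest_hex between 0.001 and 0.0065 m and x of rod_eye in the frame of nest_key between 0.001 and 0.025 m and y of rod_eye in the frame of nest_key between -0.012 and 0.012 m and angle between the x axis of rod_eye and the x axis of nest_key, either way round below 0.4 rad and z of rod_eye in the frame of nest_key between 0.001 and 0.0065 m and distance of each of piston_bright, bush_steel from where it was at the start of the episode below 0.02 m); the robot touches nothing.
It fails at once if a look-alike (bright piston or grey steel bush) is moved by more than 20 mm (distance of any of piston_bright, bush_steel from where it was at the start of the episode above 0.02 m).
It fails at once if a part is dropped: out of the fingers and falling faster than 0.8 m/s (a fall of more than about 30 mm) ((linear speed of piston_black above 0.8 m/s and contact force between piston_black and the fingers below 0.2 N) or (linear speed of bush_brass above 0.8 m/s and contact force between bush_brass and the fingers below 0.2 N) or (linear speed of nut above 0.8 m/s and contact force between nut and the fingers below 0.2 N) or (linear speed of rod_eye above 0.8 m/s and contact force between rod_eye and the fingers below 0.2 N)).
It also fails if it takes over 96 s, if anything falls off the work surface, if the arm or the gripper's body presses on something with over 40 N, if the wrist force passes 120 N, or if a joint passes its speed limit or range.

## Working session

There is one attempt and no reset: what is moved stays moved. The work goes in short steps, Python scripts to look and compute and a tool call to move; the robot and the scene stay as the last step left them, time stands still between calls to the robot, and variables do not carry over. Pictures are saved under pics/ and viewed, at most 14 in all, crops included, and the job is handed in when it is done.

Besides the shell and the picture viewer there is one more tool, called as name(argument=value, ...) on one line, values as JSON. jog_arm: Moves the arm, as the interface text tells. Shift numbers are shares of 60 mm and turn numbers shares of pi rad, none past 1 either way. Its arguments: {"type":"object","properties":{"deltas":{"type":"array","items":{"type":"array"}},"fingers":{"type":"number"},"squeeze":{"type":"number"}},"required":["deltas"]}

```bash
mkdir -p pics
python3 - <<'E'
from workcell import ctrl
import cv2,pickle
d={}
for n in("top","side"):
    s=ctrl.snapshot(n); d[n]=s
    cv2.imwrite(f"pics/{n}0.png",s["pixels"][:,:,::-1]); print(n,s["camera_matrix"].tolist(),s["position"],s["rotation"].tolist())
pickle.dump(d,open("cams0.pkl","wb"))
print(ctrl.observe())
E
```

```text
top [[507.0021889173327, 0.0, 311.07649178576], [0.0, 507.0021889173327, 197.34204119005096], [0.0, 0.0, 1.0]] [0.34324118 0.03184713 1.02984509] [-2.9962081227142052, 0.006164060825453621, -1.5976672459337422]
side [[503.7359884566883, 0.0, 319.84883386791967], [0.0, 503.7359884566883, 200.42643993766652], [0.0, 0.0, 1.0]] [0.39986404 0.9685195  0.92326967] [-2.3114652686742807, -0.01224294229973677, -3.04703499762052]
{'t': 0.1, 'joint_positions': array([-1.27238494e+00,  3.53561630e-01,  1.63404461e+00, -1.18733504e-05,
        1.15514795e+00, -2.40738855e-03]), 'joint_vel': array([ 0.00031235,  0.00016927, -0.00103501, -0.00011643, -0.00083627,
        0.0010049 ]), 'tau': array([ 6.82633217e-04, -5.94904232e+01, -3.34932303e+01,  6.98841386e-02,
        1.83979003e-02, -3.45445665e-05]), 'tool_pos': array([ 0.18506258, -0.59655153,  0.227956  ]), 'orientation': array([-3.14043110e+00,  8.06051872e-06,  3.00823581e-01]), 'wrist_force': array([-0.15654016,  0.21408059, -0.46404472]), 'moment': array([ 0.00334982,  0.00244679, -0.01548155]), 'gripper_force': 0.0, 'grip_width': 0.09206099072880512}
```

View pics/top0.png

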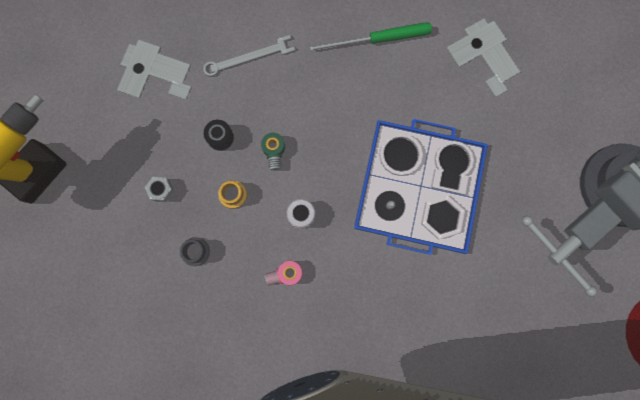

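View pics/side0.png

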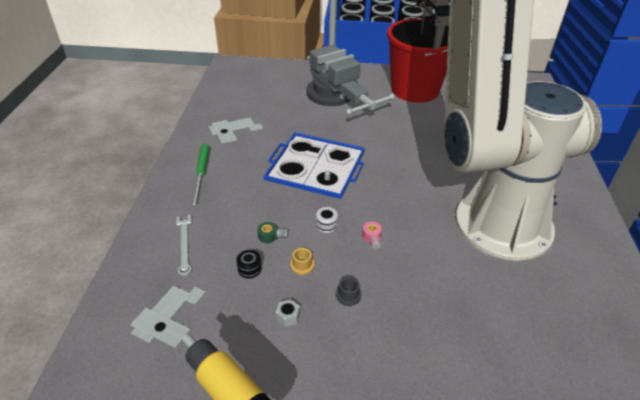

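Candidates in the top view:
- Piston: black (218,134), or bright (301,213), which stays.
- Bush: brass (231,194), or dark steel (195,251), which stays.
- Rod eye: green (273,146), or pink (290,272), which I leave alone.
- Nut: (158,188), the only one.

The tray is at (422,187): round nest upper left, keyhole upper right, peg lower left, hex lower right. Next I'll check these choices in crops.

```bash
cat > h.py <<'E'
import numpy as np,cv2,pickle
from scipy.spatial.transform import Rotation as R
def ray(s,uv):
    p=np.atleast_2d(uv).astype(float);K=s["camera_matrix"]
    d=np.c_[(p[:,0]-K[0,2])/K[0,0],(p[:,1]-K[1,2])/K[1,1],np.ones(len(p))]
    r=s["rotation"]; r=R.from_euler("xyz",r).as_matrix() if np.size(r)==3 else r
    return d@np.array(r).T
def at_z(s,uv,z):
    d=ray(s,uv);z=np.broadcast_to(z,len(d));c=np.array(s["position"]);return c+d*((z-c[2])/d[:,2])[:,None]
def crop(s,x,y,w,h,k,f):
    i=cv2.resize(s["pixels"][y:y+h,x:x+w,::-1],None,fx=k,fy=k,interpolation=cv2.INTER_CUBIC)
    for u in range((x+9)//10*10,x+w,10):
        cv2.line(i,((u-x)*k,0),((u-x)*k,12 if u%50 else 25),(255,255,0),1)
        if u%20==0: cv2.putText(i,str(u),((u-x)*k,24),0,.35,(255,255,255),1)
    for v in range((y+9)//10*10,y+h,10):
        cv2.line(i,(0,(v-y)*k),(12,(v-y)*k),(255,255,0),1)
        if v%20==0: cv2.putText(i,str(v),(13,(v-y)*k+4),0,.35,(255,255,255),1)
    cv2.imwrite(f,i)
E
python3 - <<'E'
from h import *
d=pickle.load(open("cams0.pkl","rb"))
crop(d["top"],140,110,190,150,4,"pics/c1.png")
crop(d["top"],350,112,145,146,4,"pics/c2.png")
print(at_z(d["top"],[(218,134),(158,188),(231,194),(273,146),(422,187)],[.042,.03,.04,.03,.016]))
s=d["side"];print(at_z(s,[(249,257),(288,306),(302,253),(270,228)],[.042,.03,.04,.03]))
E
```

```text
[[ 0.62170053  0.21744607  0.042     ]
 [ 0.51716164  0.3399604   0.03      ]
 [ 0.49935821  0.19213075  0.04      ]
 [ 0.59688319  0.10829506  0.03      ]
 [ 0.50671864 -0.19092637  0.016     ]]
[[0.62420469 0.2177682  0.042     ]
 [0.51731855 0.33483498 0.03      ]
 [0.50453985 0.19099357 0.04      ]
 [0.59437802 0.10879917 0.03      ]]
```

View pics/c1.png

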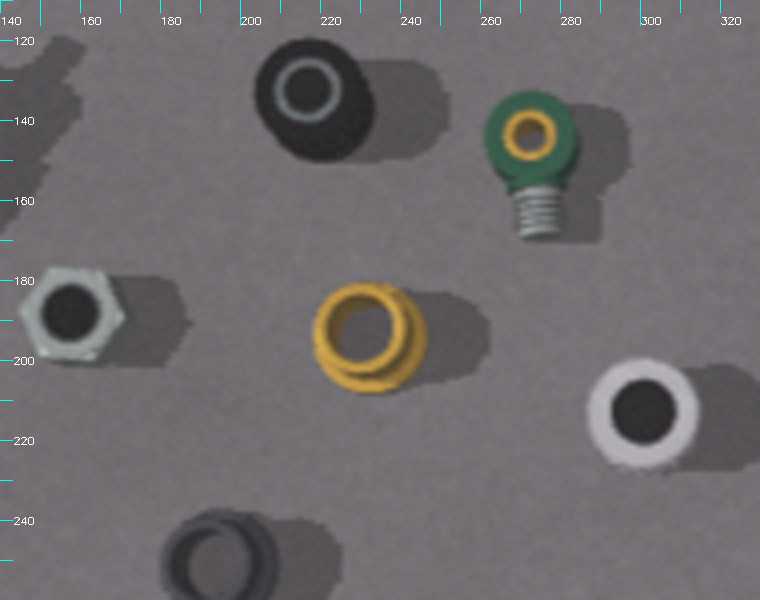

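View pics/c2.png

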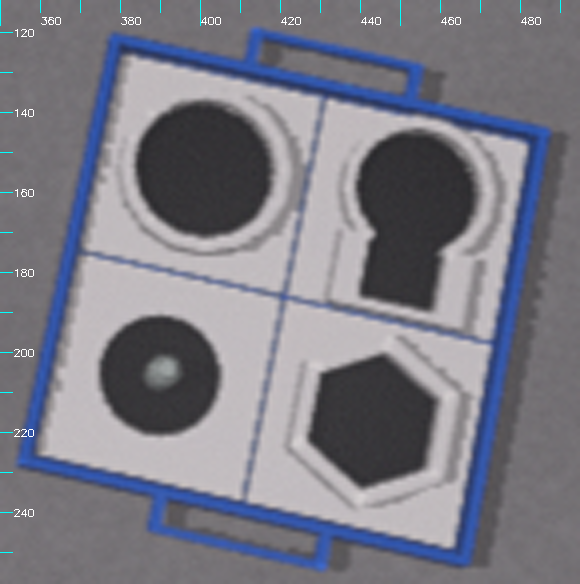

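The crops confirm the choices:
- **Black piston:** top bore at (217,132.5).
- **Brass bush:** barrel top at (231,192.2).
- **Nut:** hole at (157.5,188), corners at (145,190) and (171,189).
- **Green rod eye:** ring (272.5,143.7), shank end (275,169).
- **Tray:** corners (378.8,120.5), (487.5,144.5), (467.5,253.5) and (354.5,227.5). Nests as listed above, keyhole slot pointing down in the image.

Run:
```python
from h import *
np.set_printoptions(precision=4,suppress=True)
d=pickle.load(open("cams0.pkl","rb"));t=d["top"]
P=at_z(t,[(217,132.5),(231,192.2),(157.5,188),(272.5,143.7),(275,169)],[.042,.04,.03,.03,.02]);print("piston,bush,nut,eye,shankend\n",P)
v=(P[3]-P[4]);print("eye yaw",np.arctan2(v[1],v[0]),np.linalg.norm(v[:2]))
h=np.array([(20,313),(50,267),(102,270),(124,315),(97,352),(45,353)])/4+[140,110]
H=at_z(t,h,.03);c=P[2];e=H-c;print("nut r",np.linalg.norm(e[:,:2],axis=1),"centre",H.mean(0),"corner ang mod60",np.degrees(np.arctan2(e[:,1],e[:,0]))%60)
C=at_z(t,[(378.8,120.5),(487.5,144.5),(467.5,253.5),(354.5,227.5)],.016);print("tray\n",C,[np.linalg.norm(C[i]-C[i-1]) for i in range(4)])
c=C.mean(0);x=(C[0]+C[1]-C[2]-C[3])[:2];x/=np.linalg.norm(x);y=np.array([-x[1],x[0]]);y2=(C[0]+C[3]-C[1]-C[2])[:2]
print("tray c",c,"yaw",np.arctan2(x[1],x[0]),np.arctan2(-y2[0],y2[1]))
for n,a,b in(("round",1,1),("key",1,-1),("peg",-1,1),("hex",-1,-1)):print(n,c[:2]+.054*a*x+.054*b*y)
N=at_z(t,np.array([(203,168),(415,188),(398,308),(160,375),(374,420),(162,371)])/4+[350,112],[.012,.012,.012,.007,.012,.035]);print("direct round,keyring,slotend,peg floor,hex,pegtip\n",N)
```

```text
piston,bush,nut,eye,shankend
 [[0.6249 0.2195 0.042 ]
 [0.503  0.1921 0.04  ]
 [0.5172 0.341  0.03  ]
 [0.6017 0.1092 0.03  ]
 [0.5514 0.1058 0.02  ]]
eye yaw 0.06883195843376229 0.050415199148162636
nut r [0.0251 0.0254 0.0262 0.0272 0.0248 0.0237] centre [0.5174 0.3395 0.03  ] corner ang mod60 [29.562  24.2474 23.0926 25.1939 33.8658 29.2466]
tray
 [[ 0.6482 -0.11    0.016 ]
 [ 0.5911 -0.33    0.016 ]
 [ 0.3706 -0.2733  0.016 ]
 [ 0.4284 -0.0512  0.016 ]] [np.float64(0.22760497710532834), np.float64(0.22728045531015745), np.float64(0.22772012086688137), np.float64(0.22948309033940137)]
tray c [ 0.5096 -0.1911  0.016 ] yaw -0.2566123728608834 -0.2544289903301866
round [ 0.5755 -0.1526]
key [ 0.5481 -0.257 ]
peg [ 0.471  -0.1252]
hex [ 0.4436 -0.2296]
direct round,keyring,slotend,peg floor,hex,pegtip
 [[ 0.5772 -0.1523  0.012 ]
 [ 0.5636 -0.2601  0.012 ]
 [ 0.5017 -0.2473  0.012 ]
 [ 0.4714 -0.1257  0.007 ]
 [ 0.445  -0.2315  0.012 ]
 [ 0.4699 -0.1225  0.035 ]]
```

jog_arm(deltas=[[[0.18,0.34,0],[0,0,0]],[[0.36,0.68,0],[0,0,0]],[[0.36,0.68,0],[0,0,0]],[[0.36,0.68,0],[0,0,0]],[[0.36,0.68,0],[0,0,0]],[[0.36,0.68,0],[0,0,0]],[[0.36,0.68,0],[0,0,0]],[[0.36,0.68,0],[0,0,0]],[[0.36,0.68,0],[0,0,0]],[[0.36,0.68,0],[0,0,0]],[[0.36,0.68,0],[0,0,0]],[[0.36,0.68,0],[0,0,0]],[[0.36,0.68,0],[0,0,0]],[[0.36,0.68,0],[0,0,0]],[[0.36,0.68,0],[0,0,0]],[[0.36,0.68,0],[0,0,0]],[[0.36,0.68,0],[0,0,0]],[[0.36,0.68,0],[0,0,0]],[[0.36,0.68,0],[0,0,0]],[[0.2,0.3,0],[0,0,0]]], fingers=1)

```text
t: 2.6
tool_pos: [0.5964, 0.1783, 0.2283]
orientation: [-3.141, 0.001, 0.303]
wrist_force: [0.4, -0.4, 0.0]
grip_width: 0.0922
gripper_force: 0.0
```

jog_arm(deltas=[[[0.24,0.34,0],[0,0,0]],[[0.24,0.34,0],[0,0,0]],[[0,0,-0.3],[0,0,0]],[[0,0,-0.5],[0,0,0]],[[0,0,-0.5],[0,0,0]],[[0,0,-0.5],[0,0,0]],[[0,0,-0.3],[0,0,0]],[[0,0,-0.3],[0,0,0]],[[0,0,-0.3],[0,0,0]],[[0,0,-0.3],[0,0,0]],[[0,0,-0.2],[0,0,0]],[[0,0,-0.1],[0,0,0]],[[0,0,0],[0,0,0]]])

```text
t: 4.22
tool_pos: [0.6255, 0.2166, 0.0303]
orientation: [3.142, 0.0, 0.301]
wrist_force: [1.1, 0.1, 0.4]
grip_width: 0.0919
gripper_force: 0.0
```

Run:
```python
from h import *
from workcell import ctrl
s=ctrl.snapshot("top");w=ctrl.snapshot("wrist")
a=cv2.resize(s["pixels"][90:290,130:350,::-1],(440,400)); b=cv2.resize(w["pixels"][:,:,::-1],(320,200)); b=cv2.copyMakeBorder(b,0,200,0,0,cv2.BORDER_CONSTANT)
cv2.imwrite("pics/p1.png",np.hstack([a,b]))
```

```text
(no output)
```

View pics/p1.png

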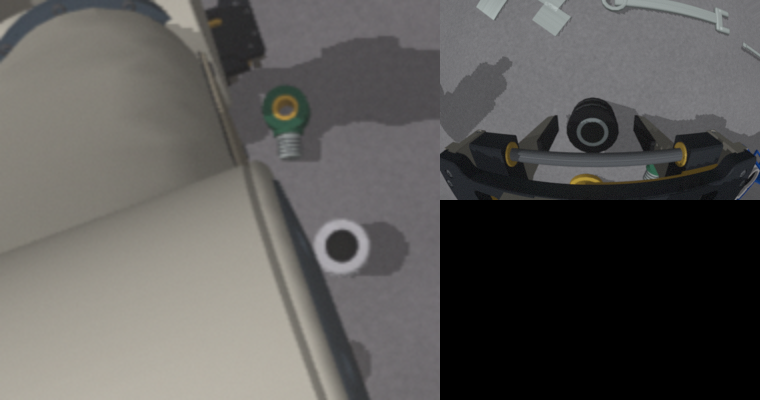

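The wrist view (right panel) shows the black piston at about (593,125), between the open fingers at (547,135) and (650,135). Closing now.

jog_arm(deltas=[[[0,0,0],[0,0,0]],[[0,0,0],[0,0,0]],[[0,0,0],[0,0,0]],[[0,0,0],[0,0,0]],[[0,0,0],[0,0,0]],[[0,0,0],[0,0,0]]], fingers=-1, squeeze=35)

```text
t: 5.08
tool_pos: [0.6256, 0.2172, 0.0308]
orientation: [-3.141, -0.0, 0.301]
wrist_force: [-2.0, 5.1, 2.6]
grip_width: 0.0555
gripper_force: 35.0
```

jog_arm(deltas=[[[0,0,0.2],[0,0,0]],[[0,0,0.4],[0,0,0]],[[0,0,0.4],[0,0,0]],[[0,0,0.3],[0,0,0]],[[-0.03,-0.26,0],[0,0,0]],[[-0.07,-0.5,0],[0,0,0]],[[-0.07,-0.5,0],[0,0,0]],[[-0.07,-0.5,0],[0,0,0]],[[-0.07,-0.5,0],[0,0,0]],[[-0.07,-0.5,0],[0,0,0]],[[-0.07,-0.5,0],[0,0,0]],[[-0.07,-0.5,0],[0,0,0]],[[-0.07,-0.5,0],[0,0,0]],[[-0.07,-0.5,0],[0,0,0]],[[-0.07,-0.5,0],[0,0,0]],[[-0.07,-0.5,0],[0,0,0]],[[-0.03,-0.4,0],[0,0,0]],[[0,0,0],[0,0,0]]])

```text
t: 7.32
tool_pos: [0.5742, -0.1551, 0.1076]
orientation: [-3.141, 0.002, 0.299]
wrist_force: [-0.2, -0.9, -6.3]
grip_width: 0.0555
gripper_force: 35.0
```

jog_arm(deltas=[[[0.03,0.03,-0.2],[0,0,0]],[[0,0,-0.25],[0,0,0]],[[0,0,-0.25],[0,0,0]],[[0,0,-0.2],[0,0,0]],[[0,0,-0.12],[0,0,0]],[[0,0,-0.06],[0,0,0]],[[0,0,0],[0,0,0]]])

```text
t: 8.2
tool_pos: [0.5776, -0.1512, 0.0437]
orientation: [3.142, -0.0, 0.301]
wrist_force: [0.7, -0.1, -7.7]
grip_width: 0.0553
gripper_force: 35.0
```

Run:
```python
from h import *
from workcell import ctrl
s=ctrl.snapshot("side");w=ctrl.snapshot("wrist")
a=cv2.resize(s["pixels"][100:220,240:400,::-1],(480,360)); b=cv2.resize(w["pixels"][150:400,160:480,::-1],(320,250)); b=cv2.copyMakeBorder(b,0,110,0,0,cv2.BORDER_CONSTANT)
cv2.imwrite("pics/p2.png",np.hstack([a,b]))
```

```text
(no output)
```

View pics/p2.png

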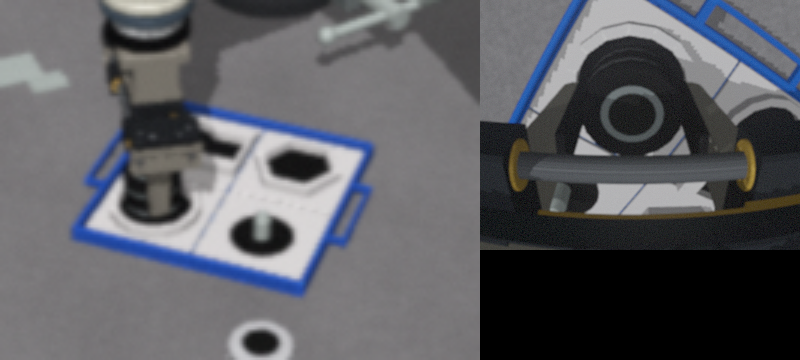

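The side view (left) shows the piston inside the round rim at about (155,205). The wrist view shows it centred there too. Lowering gently until the force shows contact.

jog_arm(deltas=[[[0,0,-0.03],[0,0,0]],[[0,0,-0.03],[0,0,0]],[[0,0,-0.02],[0,0,0]],[[0,0,0],[0,0,0]]])

```text
t: 8.8
tool_pos: [0.5775, -0.1511, 0.0389]
orientation: [-3.142, 0.0, 0.301]
wrist_force: [0.3, 0.3, -7.0]
grip_width: 0.0553
gripper_force: 35.0
```

jog_arm(deltas=[[[0,0,-0.02],[0,0,0]],[[0,0,-0.02],[0,0,0]],[[0,0,0],[0,0,0]]])

```text
t: 9.18
tool_pos: [0.5777, -0.1512, 0.0387]
orientation: [3.142, -0.0, 0.301]
wrist_force: [-8.5, 1.5, 16.6]
grip_width: 0.0554
gripper_force: 35.0
```

jog_arm(deltas=[[[0,0,0.02],[0,0,0]],[[0,0,0],[0,0,0]],[[0,0,0],[0,0,0]],[[0,0,0.1],[0,0,0]],[[0,0,0.2],[0,0,0]],[[0,0,0.4],[0,0,0]],[[0,0,0.4],[0,0,0]],[[0,0,0.4],[0,0,0]]], fingers=0.65)

```text
t: 10.18
tool_pos: [0.5778, -0.1512, 0.1294]
orientation: [3.141, -0.001, 0.301]
wrist_force: [-0.3, 0.7, 0.4]
grip_width: 0.0758
gripper_force: 0.0
```

jog_arm(deltas=[[[-0.06,0.29,0],[0,0,0]],[[-0.12,0.55,0],[0,0,0]],[[-0.12,0.55,0],[0,0,0]],[[-0.12,0.55,0],[0,0,0]],[[-0.12,0.55,0],[0,0,0]],[[-0.12,0.55,0],[0,0,0]],[[-0.12,0.55,0],[0,0,0]],[[-0.12,0.55,0],[0,0,0]],[[-0.12,0.55,0],[0,0,0]],[[-0.12,0.55,0],[0,0,0]],[[-0.12,0.48,0],[0,0,0]],[[0,0,0],[0,0,0]]], fingers=1)

```text
t: 11.68
tool_pos: [0.5003, 0.1939, 0.127]
orientation: [-3.141, 0.001, 0.304]
wrist_force: [0.6, -0.1, 0.6]
grip_width: 0.0919
gripper_force: 0.0
```

Run:
```python
from h import *
from workcell import ctrl
s=ctrl.snapshot("side");t=ctrl.snapshot("top")
a=cv2.resize(s["pixels"][100:220,240:400,::-1],(480,360)); b=cv2.resize(t["pixels"][112:258,350:495,::-1],(300,302)); b=cv2.copyMakeBorder(b,0,58,0,0,cv2.BORDER_CONSTANT)
cv2.imwrite("pics/p3.png",np.hstack([a,b]))
```

```text
(no output)
```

View pics/p3.png

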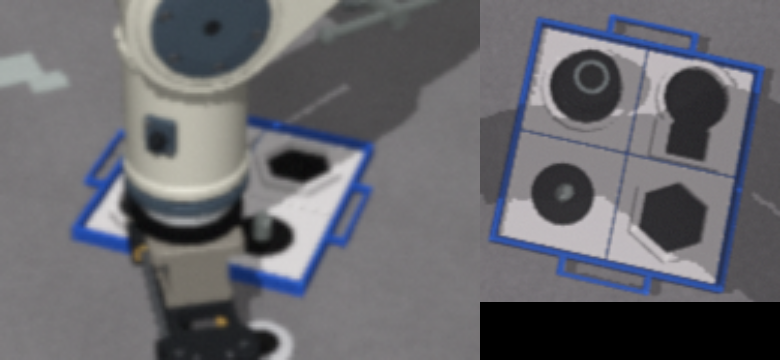

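The piston stands in the round nest, its bore at about (404,149) in the full top view. Now the bush.

jog_arm(deltas=[[[0.03,-0.02,-0.2],[0,0,0]],[[0,0,-0.4],[0,0,0]],[[0,0,-0.4],[0,0,0]],[[0,0,-0.3],[0,0,0]],[[0,0,-0.2],[0,0,0]],[[0,0,-0.1],[0,0,0]],[[0,0,0],[0,0,0]]])

```text
t: 12.65
tool_pos: [0.5038, 0.1908, 0.0317]
orientation: [3.142, 0.0, 0.301]
wrist_force: [1.0, -0.2, -0.4]
grip_width: 0.0921
gripper_force: 0.0
```

jog_arm(deltas=[[[0,0,0],[0,0,0]],[[0,0,0],[0,0,0]],[[0,0,0],[0,0,0]],[[0,0,0],[0,0,0]],[[0,0,0],[0,0,0]],[[0,0,0],[0,0,0]],[[0,0,0],[0,0,0]]], fingers=-1, squeeze=30)

```text
t: 13.52
tool_pos: [0.5038, 0.1911, 0.0319]
orientation: [-3.141, -0.0, 0.301]
wrist_force: [-1.5, 2.9, 3.6]
grip_width: 0.0445
gripper_force: 30.0
```

jog_arm(deltas=[[[0,0,0.2],[0,0,0]],[[0,0,0.4],[0,0,0]],[[0,0,0.4],[0,0,0]],[[0,0,0.35],[0,0,0]],[[-0.02,-0.25,0],[0,0,0]],[[-0.05,-0.5,0],[0,0,0]],[[-0.05,-0.5,0],[0,0,0]],[[-0.05,-0.5,0],[0,0,0]],[[-0.05,-0.5,0],[0,0,0]],[[-0.05,-0.5,0],[0,0,0]],[[-0.05,-0.5,0],[0,0,0]],[[-0.05,-0.5,0],[0,0,0]],[[-0.05,-0.5,0],[0,0,0]],[[-0.05,-0.5,0],[0,0,0]],[[-0.05,-0.4,0],[0,0,0]],[[-0.03,-0.12,0],[0,0,0]],[[0,0,0],[0,0,0]]])

```text
t: 15.65
tool_pos: [0.4698, -0.1257, 0.1122]
orientation: [-3.141, 0.001, 0.3]
wrist_force: [0.6, 0.7, -4.1]
grip_width: 0.0449
gripper_force: 30.0
```

Run:
```python
from h import *
from workcell import ctrl
s=ctrl.snapshot("side");w=ctrl.snapshot("wrist")
a=cv2.resize(s["pixels"][100:220,240:400,::-1],(480,360)); b=cv2.resize(w["pixels"][150:400,160:480,::-1],(320,250)); b=cv2.copyMakeBorder(b,0,110,0,0,cv2.BORDER_CONSTANT)
cv2.imwrite("pics/p4.png",np.hstack([a,b]))
```

```text
(no output)
```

View pics/p4.png

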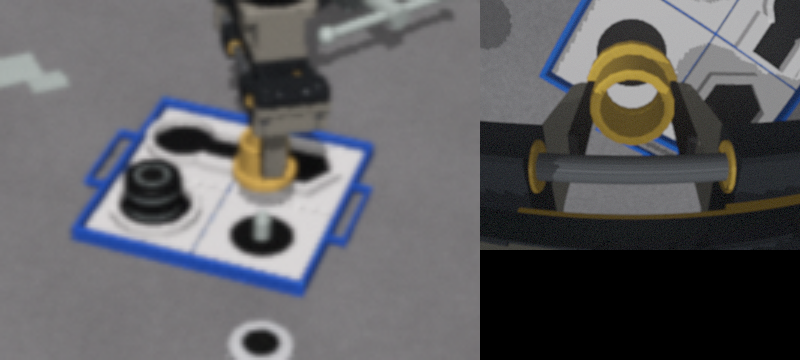

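Side view: the bush hangs level above the peg, bush (266,170) and peg (263,225). The piston stands upright in its nest. Lowering.

jog_arm(deltas=[[[0.02,0,-0.2],[0,0,0]],[[0,0,-0.25],[0,0,0]],[[0,0,-0.25],[0,0,0]],[[0,0,-0.2],[0,0,0]],[[0,0,-0.15],[0,0,0]],[[0,0,-0.07],[0,0,0]],[[0,0,-0.03],[0,0,0]],[[0,0,0],[0,0,0]]])

```text
t: 16.75
tool_pos: [0.4721, -0.1254, 0.044]
orientation: [3.141, -0.0, 0.301]
wrist_force: [0.4, -0.6, -2.9]
grip_width: 0.0446
gripper_force: 30.0
```

jog_arm(deltas=[[[0,0,-0.03],[0,0,0]],[[0,0,-0.02],[0,0,0]],[[0,0,0],[0,0,0]]])

```text
t: 17.12
tool_pos: [0.472, -0.1253, 0.0408]
orientation: [3.142, -0.0, 0.301]
wrist_force: [0.3, 0.5, -5.0]
grip_width: 0.0441
gripper_force: 30.0
```

jog_arm(deltas=[[[0,0,-0.02],[0,0,0]],[[0,0,-0.01],[0,0,0]],[[0,0,0],[0,0,0]]])

```text
t: 17.5
tool_pos: [0.4721, -0.1254, 0.0399]
orientation: [3.141, -0.0, 0.301]
wrist_force: [-3.3, 0.6, 11.1]
grip_width: 0.0446
gripper_force: 30.0
```

jog_arm(deltas=[[[0,0,0.02],[0,0,0]],[[0,0,0],[0,0,0]],[[0,0,0],[0,0,0]],[[0,0,0.1],[0,0,0]],[[0,0,0.2],[0,0,0]],[[0,0,0.4],[0,0,0]],[[0,0,0.4],[0,0,0]],[[0,0,0.4],[0,0,0]]], fingers=0.5)

```text
t: 18.5
tool_pos: [0.4721, -0.1254, 0.1318]
orientation: [3.141, -0.001, 0.301]
wrist_force: [0.0, -0.0, -0.7]
grip_width: 0.069
gripper_force: 0.0
```

jog_arm(deltas=[[[0.03,0.3,0],[0,0,0]],[[0.05,0.55,0],[0,0,0.006]],[[0.05,0.55,0],[0,0,0.006]],[[0.05,0.55,0],[0,0,0.006]],[[0.05,0.55,0],[0,0,0.006]],[[0.05,0.55,0],[0,0,0.006]],[[0.05,0.55,0],[0,0,0.006]],[[0.05,0.55,0],[0,0,0.006]],[[0.05,0.55,0],[0,0,0.006]],[[0.05,0.55,0],[0,0,0.006]],[[0.05,0.55,0],[0,0,0.003]],[[0.05,0.55,0],[0,0,0]],[[0.05,0.55,0],[0,0,0]],[[0.05,0.55,0],[0,0,0]],[[0.04,0.3,0],[0,0,0]],[[0,0,0],[0,0,0]]], fingers=1)

```text
t: 20.5
tool_pos: [0.5146, 0.3406, 0.1296]
orientation: [3.142, 0.001, 0.481]
wrist_force: [-0.2, -0.7, 0.2]
grip_width: 0.092
gripper_force: 0.0
```

Run:
```python
from h import *
from workcell import ctrl
t=ctrl.snapshot("top");w=ctrl.snapshot("wrist")
a=cv2.resize(w["pixels"][150:400,160:480,::-1],(480,375)); b=cv2.resize(t["pixels"][112:258,350:495,::-1],(300,302)); b=cv2.copyMakeBorder(b,0,73,0,0,cv2.BORDER_CONSTANT)
cv2.imwrite("pics/p5.png",np.hstack([a,b]))
```

```text
(no output)
```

View pics/p5.png

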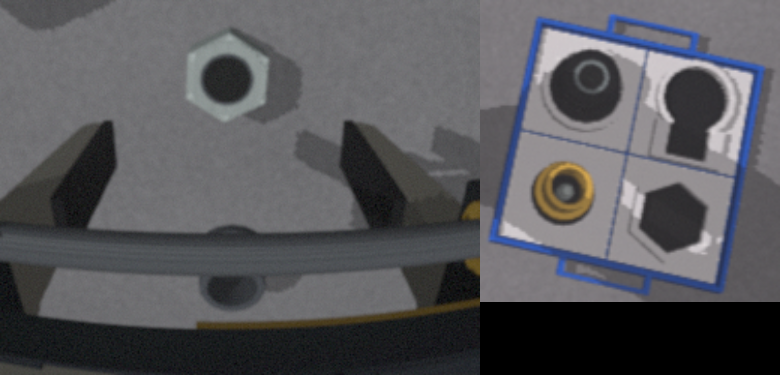

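The brass bush sits over the peg, crop (563,190). The nut's flats face the fingers squarely, wrist crop (228,78). Descending.

jog_arm(deltas=[[[0.03,-0.01,-0.2],[0,0,0]],[[0,0,-0.4],[0,0,0]],[[0,0,-0.4],[0,0,0]],[[0,0,-0.3],[0,0,0]],[[0,0,-0.25],[0,0,0]],[[0,0,-0.1],[0,0,0]],[[0,0,-0.04],[0,0,0]],[[0,0,0],[0,0,0]]])

```text
t: 21.6
tool_pos: [0.5173, 0.3393, 0.0292]
orientation: [-3.142, -0.001, 0.48]
wrist_force: [0.9, 0.7, 0.2]
grip_width: 0.0917
gripper_force: 0.0
```

jog_arm(deltas=[[[0,0,0],[0,0,0]],[[0,0,0],[0,0,0]],[[0,0,0],[0,0,0]],[[0,0,0],[0,0,0]],[[0,0,0],[0,0,0]],[[0,0,0],[0,0,0]],[[0,0,0],[0,0,0]]], fingers=-1, squeeze=30)

```text
t: 22.48
tool_pos: [0.5169, 0.3392, 0.0288]
orientation: [-3.141, 0.0, 0.48]
wrist_force: [-2.0, 1.3, 2.3]
grip_width: 0.0456
gripper_force: 29.8
```

jog_arm(deltas=[[[0,0,0.3],[0,0,0]],[[0,0,0.5],[0,0,0]],[[0,0,0.55],[0,0,0]],[[-0.04,-0.3,0],[0,0,0]],[[-0.08,-0.6,0],[0,0,0]],[[-0.08,-0.6,0],[0,0,0]],[[-0.08,-0.6,0],[0,0,0]],[[-0.08,-0.6,0],[0,0,0]],[[-0.08,-0.6,0],[0,0,0]],[[-0.08,-0.6,0],[0,0,0]],[[-0.08,-0.6,0],[0,0,0]],[[-0.08,-0.6,0],[0,0,0]],[[-0.08,-0.6,0],[0,0,0]],[[-0.08,-0.6,0],[0,0,0]],[[-0.08,-0.6,0],[0,0,0]],[[-0.08,-0.6,0],[0,0,0]],[[-0.08,-0.6,0],[0,0,0]],[[-0.08,-0.6,0],[0,0,0]],[[-0.05,-0.6,0],[0,0,0]],[[0,-0.19,0],[0,0,0]]])

```text
t: 24.98
tool_pos: [0.4426, -0.2319, 0.109]
orientation: [-3.141, 0.001, 0.478]
wrist_force: [0.4, 0.7, -3.1]
grip_width: 0.0463
gripper_force: 29.8
```

jog_arm(deltas=[[[0,0,-0.15],[0,0,0]],[[0,0,-0.25],[0,0,0]],[[0,0,-0.2],[0,0,0]],[[0,0,0],[0,0,0]]])

```text
t: 25.48
tool_pos: [0.4435, -0.2292, 0.0723]
orientation: [-3.139, 0.002, 0.481]
wrist_force: [-0.9, 0.0, -2.4]
grip_width: 0.0457
gripper_force: 29.8
```

Run:
```python
from h import *
from workcell import ctrl
s=ctrl.snapshot("side");w=ctrl.snapshot("wrist")
a=cv2.resize(s["pixels"][100:220,240:400,::-1],(480,360)); b=cv2.resize(w["pixels"][150:400,160:480,::-1],(320,250)); b=cv2.copyMakeBorder(b,0,110,0,0,cv2.BORDER_CONSTANT)
cv2.imwrite("pics/p6.png",np.hstack([a,b]))
```

```text
(no output)
```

View pics/p6.png

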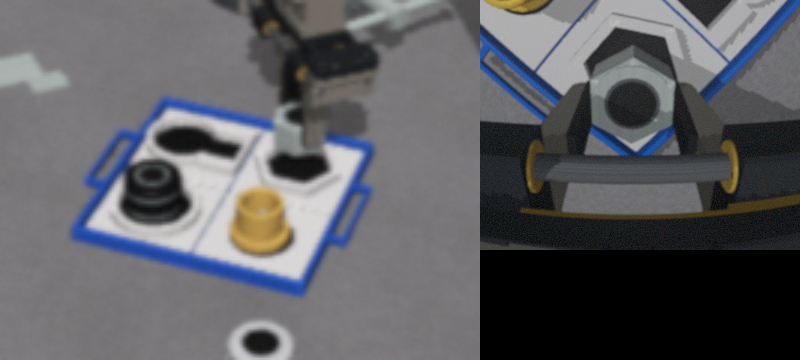

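The nut is level above the six-sided nest, side crop (295,135) over (298,165). I'll turn it 18° to line up with the rim, then lower it.

jog_arm(deltas=[[[0,0,0],[0,0,0.025]],[[0,0,0],[0,0,0.025]],[[0,0,0],[0,0,0.025]],[[0,0,0],[0,0,0.025]],[[0,0,-0.15],[0,0,0]],[[0,0,-0.2],[0,0,0]],[[0,0,-0.12],[0,0,0]],[[0,0,-0.06],[0,0,0]],[[0,0,0],[0,0,0]]])

```text
t: 26.7
tool_pos: [0.4442, -0.2303, 0.0416]
orientation: [-3.141, 0.0, 0.794]
wrist_force: [-1.5, -0.1, -3.1]
grip_width: 0.0455
gripper_force: 29.8
```

jog_arm(deltas=[[[0,0,-0.03],[0,0,0]],[[0,0,-0.02],[0,0,0]],[[0,0,0],[0,0,0]]])

```text
t: 27.08
tool_pos: [0.4444, -0.2304, 0.039]
orientation: [3.141, -0.0, 0.794]
wrist_force: [0.2, -0.1, -2.7]
grip_width: 0.0457
gripper_force: 29.8
```

jog_arm(deltas=[[[0,0,-0.02],[0,0,0]],[[0,0,-0.02],[0,0,0]],[[0,0,0],[0,0,0]]])

```text
t: 27.45
tool_pos: [0.4444, -0.2304, 0.0368]
orientation: [3.141, -0.0, 0.794]
wrist_force: [-0.3, 0.4, 2.4]
grip_width: 0.0455
gripper_force: 29.8
```

jog_arm(deltas=[[[0,0,0],[0,0,0]],[[0,0,0],[0,0,0]],[[0,0,0],[0,0,0]],[[0,0,0.1],[0,0,0]],[[0,0,0.2],[0,0,0]],[[0,0,0.4],[0,0,0]],[[0,0,0.4],[0,0,0]],[[0,0,0.4],[0,0,0]]], fingers=0.5)

```text
t: 28.45
tool_pos: [0.4445, -0.2304, 0.1283]
orientation: [3.141, -0.0, 0.794]
wrist_force: [-1.1, 0.5, 0.8]
grip_width: 0.0688
gripper_force: 0.0
```

jog_arm(deltas=[[[0.12,0.26,0],[0,0,0]],[[0.25,0.54,0],[0,0,-0.023]],[[0.25,0.54,0],[0,0,-0.023]],[[0.25,0.54,0],[0,0,-0.023]],[[0.25,0.54,0],[0,0,-0.023]],[[0.25,0.54,0],[0,0,-0.023]],[[0.25,0.54,0],[0,0,-0.023]],[[0.25,0.54,0],[0,0,-0.023]],[[0.25,0.54,0],[0,0,-0.023]],[[0.25,0.54,0],[0,0,-0.023]],[[0.25,0.54,0],[0,0,-0.023]],[[0,0,0],[0,0,0]]], fingers=1)

```text
t: 29.95
tool_pos: [0.6018, 0.1121, 0.1257]
orientation: [-3.141, 0.0, 0.074]
wrist_force: [-0.8, -0.6, -0.1]
grip_width: 0.0923
gripper_force: 0.0
```

Run:
```python
from h import *
from workcell import ctrl
t=ctrl.snapshot("top");w=ctrl.snapshot("wrist")
a=cv2.resize(w["pixels"][150:400,160:480,::-1],(480,375)); b=cv2.resize(t["pixels"][112:258,350:495,::-1],(300,302)); b=cv2.copyMakeBorder(b,0,73,0,0,cv2.BORDER_CONSTANT)
cv2.imwrite("pics/p7.png",np.hstack([a,b]))
```

```text
(no output)
```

View pics/p7.png

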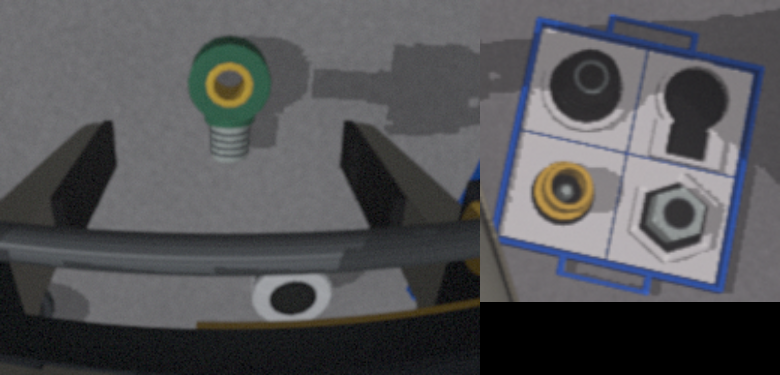

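The nut lies in the hex nest, crop (677,212). The green rod eye is aligned with the gripper: ring (230,83), shank straight below it. Descending to grip.

jog_arm(deltas=[[[-0.02,-0.03,-0.2],[0,0,0]],[[0,0,-0.4],[0,0,0]],[[0,0,-0.4],[0,0,0]],[[0,0,-0.3],[0,0,0]],[[0,0,-0.22],[0,0,0]],[[0,0,-0.1],[0,0,0]],[[0,0,-0.04],[0,0,0]],[[0,0,0],[0,0,0]]])

```text
t: 31.05
tool_pos: [0.6007, 0.1076, 0.0273]
orientation: [-3.142, -0.001, 0.072]
wrist_force: [0.2, 0.1, 0.2]
grip_width: 0.0918
gripper_force: 0.0
```

jog_arm(deltas=[[[0,0,0],[0,0,0]],[[0,0,0],[0,0,0]],[[0,0,0],[0,0,0]],[[0,0,0],[0,0,0]],[[0,0,0],[0,0,0]],[[0,0,0],[0,0,0]],[[0,0,0],[0,0,0]]], fingers=-1, squeeze=45)

```text
t: 31.92
tool_pos: [0.6005, 0.1076, 0.0271]
orientation: [-3.141, -0.0, 0.071]
wrist_force: [-0.1, 2.1, 1.3]
grip_width: 0.0469
gripper_force: 45.0
```

jog_arm(deltas=[[[0,0,0.2],[0,0,0]],[[0,0,0.35],[0,0,0]],[[0,0,0.4],[0,0,0]],[[0,0,0.4],[0,0,0]],[[-0.03,-0.25,0],[0,0,0]],[[-0.05,-0.5,0],[0,0,-0.013]],[[-0.05,-0.5,0],[0,0,-0.013]],[[-0.05,-0.5,0],[0,0,-0.013]],[[-0.05,-0.5,0],[0,0,-0.013]],[[-0.05,-0.5,0],[0,0,-0.013]],[[-0.05,-0.5,0],[0,0,-0.013]],[[-0.05,-0.5,0],[0,0,-0.013]],[[-0.05,-0.5,0],[0,0,-0.013]],[[-0.06,-0.5,0],[0,0,0]],[[-0.06,-0.5,0],[0,0,0]],[[-0.06,-0.5,0],[0,0,0]],[[-0.05,-0.38,0],[0,0,0]],[[0,0,0],[0,0,0]],[[0,0,0],[0,0,0]]])

```text
t: 34.3
tool_pos: [0.5603, -0.26, 0.1075]
orientation: [-3.141, 0.001, -0.256]
wrist_force: [-0.7, 0.8, -3.5]
grip_width: 0.0473
gripper_force: 45.0
```

Run:
```python
from h import *
from workcell import ctrl
s=ctrl.snapshot("side");w=ctrl.snapshot("wrist")
a=cv2.resize(s["pixels"][100:220,240:400,::-1],(480,360)); b=cv2.resize(w["pixels"][150:400,160:480,::-1],(320,250)); b=cv2.copyMakeBorder(b,0,110,0,0,cv2.BORDER_CONSTANT)
cv2.imwrite("pics/p8.png",np.hstack([a,b]))
```

```text
(no output)
```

View pics/p8.png

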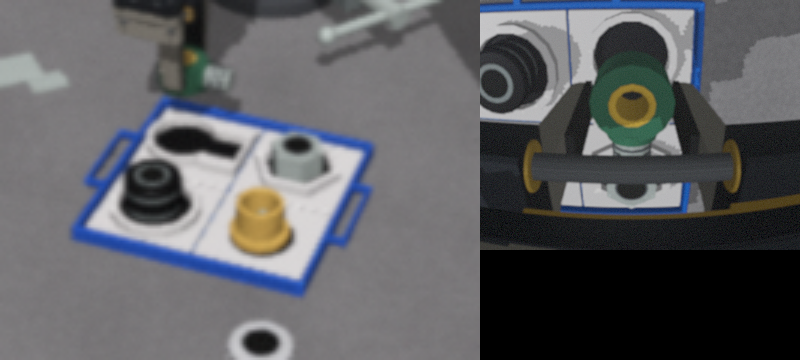

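The rod eye is level above the keyhole nest with its shank towards the slot; the nut, bush and piston are in place. Lowering.

jog_arm(deltas=[[[0.02,0,-0.2],[0,0,0]],[[0,0,-0.25],[0,0,0]],[[0,0,-0.25],[0,0,0]],[[0,0,-0.2],[0,0,0]],[[0,0,-0.14],[0,0,0]],[[0,0,-0.08],[0,0,0]],[[0,0,-0.02],[0,0,0]],[[0,0,0],[0,0,0]]])

```text
t: 35.4
tool_pos: [0.5622, -0.2605, 0.0399]
orientation: [3.141, -0.001, -0.255]
wrist_force: [-0.1, 0.4, -3.7]
grip_width: 0.0471
gripper_force: 45.0
```

jog_arm(deltas=[[[0,0,-0.03],[0,0,0]],[[0,0,-0.02],[0,0,0]],[[0,0,0],[0,0,0]]])

```text
t: 35.78
tool_pos: [0.562, -0.2603, 0.0366]
orientation: [-3.142, 0.0, -0.255]
wrist_force: [-0.2, 0.7, -3.7]
grip_width: 0.0472
gripper_force: 45.0
```

jog_arm(deltas=[[[0,0,-0.02],[0,0,0]],[[0,0,-0.01],[0,0,0]],[[0,0,0],[0,0,0]]])

```text
t: 36.15
tool_pos: [0.5621, -0.2604, 0.0351]
orientation: [3.142, -0.0, -0.255]
wrist_force: [-0.4, 0.2, 0.5]
grip_width: 0.0472
gripper_force: 45.0
```

jog_arm(deltas=[[[0,0,-0.005],[0,0,0]],[[0,0,0],[0,0,0]],[[0,0,0],[0,0,0]],[[0,0,0.1],[0,0,0]],[[0,0,0.2],[0,0,0]],[[0,0,0.4],[0,0,0]],[[0,0,0.5],[0,0,0]],[[0,0,0.5],[0,0,0]],[[-0.4,-0.5,0.3],[0,0,0]],[[-0.4,-0.5,0.3],[0,0,0]],[[-0.4,-0.5,0],[0,0,0]],[[-0.4,-0.5,0],[0,0,0]],[[-0.4,-0.5,0],[0,0,0]],[[-0.4,-0.5,0],[0,0,0]],[[-0.4,-0.5,0],[0,0,0]],[[-0.4,-0.5,0],[0,0,0]],[[-0.4,-0.5,0],[0,0,0]],[[-0.3,-0.3,0],[0,0,0]],[[0,0,0],[0,0,0]]], fingers=0.5)

```text
t: 38.52
tool_pos: [0.3269, -0.5495, 0.1733]
orientation: [3.141, -0.001, -0.258]
wrist_force: [0.1, 0.4, -0.6]
grip_width: 0.0687
gripper_force: 0.0
```

Run:
```python
from h import *
from workcell import ctrl
t=ctrl.snapshot("top");s=ctrl.snapshot("side")
pickle.dump({"top":t,"side":s},open("cams1.pkl","wb"))
a=cv2.resize(s["pixels"][120:215,255:375,::-1],(376,298),interpolation=cv2.INTER_CUBIC); b=cv2.resize(t["pixels"][112:258,350:495,::-1],(420,423),interpolation=cv2.INTER_CUBIC); a=cv2.copyMakeBorder(a,0,125,0,0,cv2.BORDER_CONSTANT)
cv2.imwrite("pics/p9.png",np.hstack([b,a]))
```

```text
(no output)
```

View pics/p9.png

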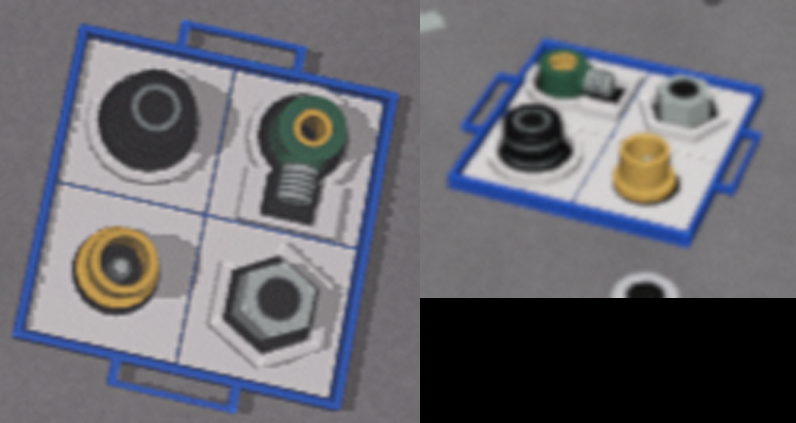

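Top view: all four parts are in their nests, with piston bore (155,108), bush top (122,262), nut hole (279,299) and eye bore (313,128). A quick numeric check before handing in.

Run:
```python
from h import *
np.set_printoptions(precision=4,suppress=True)
d=pickle.load(open("cams1.pkl","rb"))
P=at_z(d["top"],np.array([(155,108),(122,262),(279,299),(313,128)])/2.8966+[350,112],[.05,.048,.038,.038])[:,:2]
N=np.array([(.576,-.1525),(.471,-.1252),(.444,-.230),(.562,-.260)])
print(np.c_[P,np.linalg.norm(P-N,axis=1)])
S=at_z(d["side"],np.array([(533,120),(644,141),(684,87),(564,62)])*[120/376,95/298]+[255-420*120/376,120],[.05,.048,.038,.038])[:,:2]
print(np.c_[S,np.linalg.norm(S-N,axis=1)])
a=pickle.load(open("cams0.pkl","rb"))["top"]["pixels"];b=d["top"]["pixels"]
print("lookalike diff",[np.abs(a[v-16:v+16,u-16:u+16].astype(int)-b[v-16:v+16,u-16:u+16]).mean() for u,v in((301,213),(195,251))])
```

```text
[[ 0.5778 -0.1514  0.0021]
 [ 0.4726 -0.1239  0.0021]
 [ 0.4457 -0.2305  0.0018]
 [ 0.5635 -0.2616  0.0022]]
[[ 0.5769 -0.1504  0.0023]
 [ 0.475  -0.1337  0.0094]
 [ 0.4454 -0.2315  0.002 ]
 [ 0.5622 -0.2586  0.0014]]
lookalike diff [np.float64(3.0270182291666665), np.float64(2.2542317708333335)]
```

```bash
python3 -c "
from workcell import ctrl
print(ctrl.job_done())"
```

```text
the job is handed in; nothing more can be done
None
```

The job is handed in: by camera check, all four parts sit in their nests about 2 mm from the centres (one rougher side-view reading put the bush 9 mm off), and both look-alikes are unmoved; the hand-in returned no verdict.

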